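Third hand: press a pinning block against the sprung stop of a screwing jig

TASK

Be my third hand: pick up the stepped wooden pinning block from the open front of the bench and lay it flat along the narrow wooden bed of the metal jig, centred and in line with it, tall end towards the sprung steel stop plate. Press its tall end square against the plate with a steady push of about 7 N (the plate then gives about 7 mm, half of its travel, never all of it), keep that push up for a good two seconds, and finish while still holding and pressing it, for I will then drive a screw through the hole of the plate. Leave the round tin and the vial where they stand.

Things in the scene. Friction and masses are not known exactly. Their poses are not given: they have to be found in the camera images.
- block_centre (a point): centre of the loose pinning block: light wooden staircase of three steps, 28 wide x 90 long x 26 mm high, about 60 g. Point at mid-length, 13 mm above the underside. Axes: z up, y along the length, tall end towards -y. Steps, each 30 mm long, from -y to +y: 26, 18 and 10 mm high. Grip it across its 28 mm width. (A similar block far back by the card trays is not meant)
- block_tall_end (a point): centre of the block's tall end face (28 x 26 mm), 45 mm from block_centre along the block's -y and 13 mm above the underside; this face goes against the stop plate
- pinning_block: the pinning block; origin at the centre of its underside (13 mm below block_centre), same axes
- jig: screwing jig fixed on the bench: aluminium base 230 x 90 x 8 mm, origin at the centre of its underside, z up, +x is the pushing direction, towards the stop plate. Raised wooden bed on it 30 mm wide (y -15 to 15), x -100 to +40, top 23 mm over the bench, 15 over the base, so fingers can straddle it. Behind the plate two guide cheeks, 20 x 20 mm, 44 mm high over the bench, at x 85, y +-33
- bed_top (a point): middle of the top of the jig's wooden bed, 23 mm over the bench, at x = -30 mm, y = 0 of the jig, axes as the jig
- stop_face (a point): point on the front face of the sprung stop plate at the height of the centre of the block's end when it lies on the bed (36 mm over the bench), y = 0 of the jig, axes as the jig; moves with the plate; at rest x = 45 mm of the jig. The small screw hole is here
- stop_plate (a joint): how far the stop plate is pushed back along the jig's +x, m: 0 at rest, 0.015 at the end of travel. Spring of 1 N per mm, no preload, hardly any friction. Steel plate 86 wide x 37 high x 6 mm thick, upright across the end of the bed, top 46 mm over the bench; a thin pointer on it slides over each cheek, where two small ribs stand 11 mm apart
- pin_tin: bystander: round tin, 62 mm across, 22 mm high, origin at the underside; leave it alone
- vial: bystander: capped specimen vial, 22 mm across, 52 mm high, standing, origin at the underside; leave it alone

How it is judged:
On the way, in this order (a step that is already met when the one before it is completed fails the run):
1. the block is lifted off the bench, clear above the level of the bed (height (world z) of block_centre above 0.042 m and contact force between the fingers and pinning_block above 1 N), for 0.1 s.
2. the block lies in line on the bed and its tall end is pressed against the stop plate with 4 to 10 N, for 1.5 s without a break (contact force between pinning_block and stop_plate between 4 and 10 N and distance between block_tall_end and stop_face below 0.015 m and y of block_centre in the frame of jig between -0.008 and 0.008 m and z of block_centre in the frame of jig between 0.032 and 0.04 m and angle between the y axis of pinning_block and the x axis of jig, either way round below 0.14 rad and angle between pinning_block's own z axis and vertical below 0.12 rad and contact force between the fingers and pinning_block above 1 N), for 1.5 s.
At the end, for the whole second after the job is handed in: Still holding the block at rest and pressing it on the stop plate with 4 to 10 N, tall end within 15 mm of the hole; within 8 mm and 8 degrees of the bed's centre line, level within 7 degrees, within 4 mm of the bed's top; tin and vial within 30 mm of their starts (all of step 2 and linear speed of pinning_block below 0.02 m/s and distance of each of pin_tin, vial from where it was at the start of the episode below 0.03 m); the arm keeps its last pose, push and grip.
It fails at once if the stop plate is pushed to the end of its travel (over 13.5 mm) (value of joint stop_plate above 0.0135 m).
It fails at once if the tin or the vial is moved by more than 30 mm (distance of any of pin_tin, vial from where it was at the start of the episode above 0.03 m).
It fails at once if the vial is tipped over (angle between vial's own z axis and vertical above 0.6 rad).
It also fails if it takes over 38 s, if anything falls off the work surface, if the arm or the gripper's body presses on something with over 40 N, if the wrist force passes 120 N, or if a joint passes its speed limit or range.

ROBOT

A 6-joint arm with a two-finger parallel gripper is mounted at the origin on a cart in front of the work surface, level with it; the furniture and walls round the work are solid. World frame = base frame: x ahead of the robot, y to its left, z up, the work surface at z = 0. Lengths are in m, angles in rad, forces in N, time in s.
With the tool pointing down it reaches from about 0.35 to 0.975 m from the base axis. Payload 4.9 kg.
Tool frame: the origin (TCP) lies at the very end of the fingers, on their centre line; the grasp point (between the pads) lies 19 mm behind it; z points along the fingers, y is the line along which they close (so a half turn about z gives the same grasp; the last joint's range is limited). The gripper opens to 85 mm and grips with 20 to 120 N. Pads are 22 mm wide; open, the fingers measure 114 mm over their backs; the gripper's body (76 mm by 85 mm) begins 54 mm behind the grasp point. The pads swing forward as they close: fully open they stand 13 mm farther back than shut.
Start: joints at [1.111, 0.053, 1.613, -0, 1.476, -0.119], TCP at [0.209, 0.589, 0.231] pointing down, gripper open.
Joint ranges: [-3.01, 3.01], [-1.01, 2.22], [0.06, 2.58], [-1.02, 4.17], [0.09, 2.62], [-3.14, 3.14]. Speed limits (rad/s): [2.57, 2.57, 3.14, 3.14, 3.14, 3.14].

INTERFACE

Orientations are given as a unit quaternion [w, x, y, z].
In Python, from plant import manip gives the robot as it stands.
- The arm moves only by the tool play_rows, never from a script. Its argument "series" is a list that holds one entry, the list of rows, each a list of 7 numbers: the shift along the world's x, y, z in m, then the turn, a rotation vector about the world's x, y, z in degrees, then the opening, from 0 (shut) to 1 (fully open). In form: [[[dx, dy, dz, rx, ry, rz, grip], ...]]. A call has 1 to 10 rows; each row shifts and turns the commanded pose from where the row before left it; what a row does not reach is not made up. A row lasts 1/10 s, in which the tool goes at most 50 mm and 8.59 degrees, less where a joint would pass 70% of its speed; a pose out of reach is approached as far as the arm can. A call with a gripper value outside its range is refused whole. The fingers move at their own pace and stop on an object; the grip force is fixed at half the most. Time passes only in rows, so rows that do not move let the fingers close. It gives the time, the measured TCP pose, the force, the opening and the grip force at its end, in the units of the state.
- manip.state(): the state, without advancing time (a new reading comes with each control period).
- manip.grab_frame(name): name is "scene" or "top"; returns a dict with "frame" (420x560x3 uint8, blue, green, red), "mtx" (3x3 intrinsics, pixels), "R" (3x3) and "t" (3): a world point X has camera coordinates R X + t. Camera axes: x right, y down, z forward; pixel columns grow to the right and rows downward; lengths in m; the calibration is good to about 2 mm. A picture is of the moment at which its call begins. There is no depth.
- manip.job_done(): hands the job in; it is judged then, once.
The state is a dict: "time": time; "joint_pos": joint angles; "joint_vel": joint speeds; "joint_efforts": joint torques, N m; "tool_pos": TCP position; "tool_rot": TCP orientation; "contact_force": force on the tool from outside, world axes, zero at the start; "ft_torque": the same for the moment, N m; "gripper_width": opening from 0.0 (shut) to 1.0 (fully open); "grasp_force": force on a finger pad.
Only numpy, scipy, OpenCV 4.12 (cv2) and the standard library are available. Lean on these libraries where they do the work, as an engineer would, in place of code of your own. Each camera call takes 0.05 s, during which the arm holds its last target. There are 200 camera calls.

## Working session

There is one attempt and no reset: what is moved stays moved. The work goes in short steps, Python scripts to look and compute and a tool call to move; the robot and the scene stay as the last step left them, time stands still between calls to the robot, and variables do not carry over. Pictures are saved under pics/ and viewed, at most 10 in all, crops included, and the job is handed in when it is done.

Besides the shell and the picture viewer there is one more tool, called after "Emit:" as a command line: name --argument value ..., lists and objects as JSON in quotes. play_rows: Moves the arm, as the interface text tells. Its arguments: {"type":"object","properties":{"series":{"type":"array"}},"required":["series"]}

```bash
mkdir -p pics
cat > h.py <<'E'
import numpy as np, cv2
from plant import manip
def ray(f,u,v,z):
    K,R,t=map(np.array,(f["mtx"],f["R"],f["t"])); t=t.ravel()
    d=R.T@np.linalg.inv(K)@np.array([u,v,1.]); c=-R.T@t
    return c+d*(z-c[2])/d[2]
def proj(f,X):
    K,R,t=map(np.array,(f["mtx"],f["R"],f["t"])); p=K@(R@np.array(X)+t.ravel()); return p[:2]/p[2]
E
python3 - <<'E'
from h import *
import pickle
for n in("scene","top"):
    f=manip.grab_frame(n); pickle.dump(f,open(n+".pkl","wb"))
    im=np.array(f["frame"]); cv2.imwrite(f"pics/{n}0.png",cv2.resize(im,(784,588),interpolation=cv2.INTER_CUBIC))
    print(n,-np.array(f["R"]).T@np.array(f["t"]).ravel())
print(manip.state())
E
```

```text
scene [ 0.02277574 -0.76364649  0.460059  ]
top [ 0.23088176 -0.14041643  1.32793593]
{'time': 0.1, 'joint_pos': array([ 1.11102234e+00,  5.33034454e-02,  1.61416350e+00, -2.00187364e-06,
        1.47601419e+00, -1.19000554e-01]), 'joint_vel': array([ 1.26132691e-04, -2.28141008e-03, -2.21791618e-03,  2.35826806e-03,
       -1.85993403e-04, -8.29819331e-05]), 'joint_efforts': array([ 2.31330077e-04, -3.94896019e+01, -3.71366465e+01, -4.25569681e-05,
        3.83767619e-03,  2.36278095e-05]), 'tool_pos': array([0.20863062, 0.58854528, 0.23017409]), 'tool_rot': array([-2.68497931e-04,  1.69563309e-01,  9.85518844e-01, -9.05261059e-04]), 'contact_force': array([-0.1049635 ,  0.13773599,  0.10241022]), 'ft_torque': array([ 0.02715437, -0.00467563, -0.01248676]), 'grasp_force': 0.0, 'gripper_width': 1.0023840012497842}
```

View pics/scene0.png

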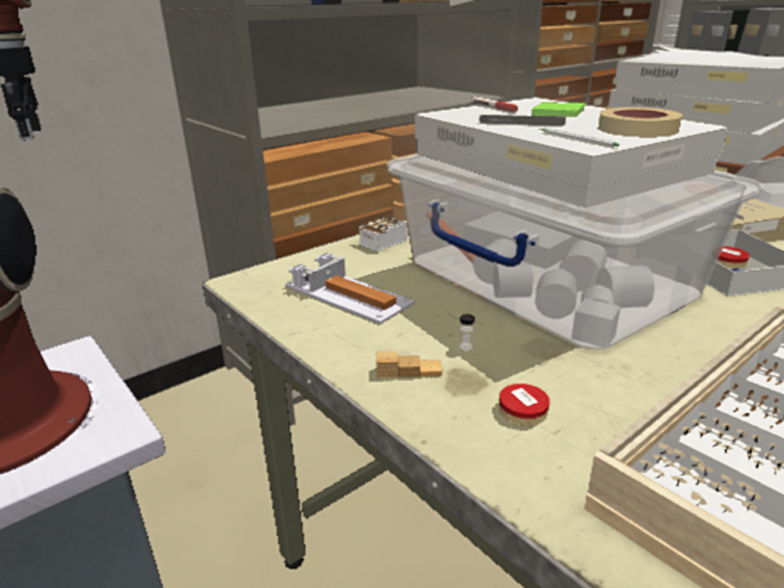

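View pics/top0.png

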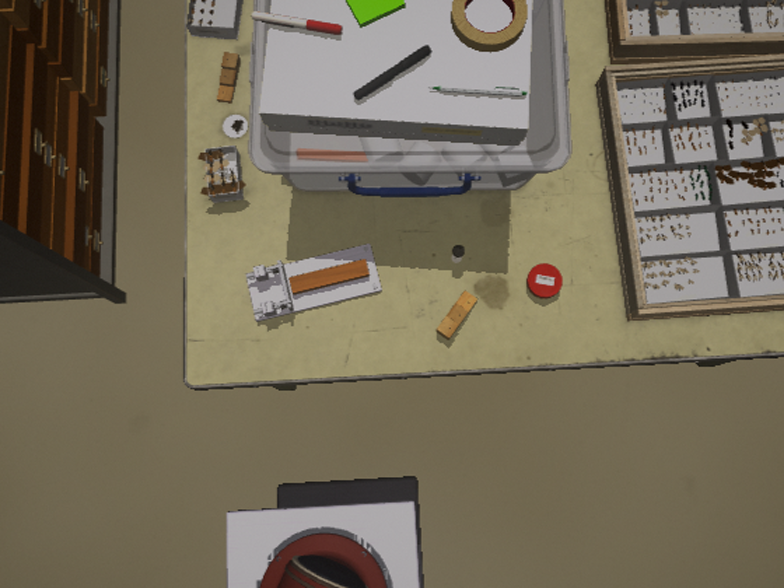

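Scene view: jig at left (290–412, 255–320), with the plate at its left end. The block is at (376–442, 350–378) with its tall end left, the vial at (466, 332) and the tin at (524, 402). Top view: block (457, 315), bed (330, 276), plate at about (288, 285), so pushing goes image-left. Vial (458, 253), tin (545, 281).

Run:
```python
from h import *
import pickle
f=pickle.load(open("top.pkl","rb")); im=np.array(f["frame"]); g=pickle.load(open("scene.pkl","rb"))
hsv=cv2.cvtColor(im,cv2.COLOR_BGR2HSV)
for n,(x0,y0,x1,y1),z in(("block",(300,200,350,250),.018),("bed",(203,180,270,215),.023)):
    m=cv2.inRange(hsv,(3,105,70),(22,255,255)); k=np.zeros_like(m); k[y0:y1,x0:x1]=m[y0:y1,x0:x1]
    cs=max(cv2.findContours(k,0,1)[0],key=cv2.contourArea); r=cv2.minAreaRect(cs); b=cv2.boxPoints(r)
    W=np.array([ray(f,*p,z) for p in b]); print(n,cv2.contourArea(cs),b.round(1).tolist(),"\n",W.round(4).tolist(),"c",W.mean(0).round(4))
    for i in(0,1):
        d=W[i+1]-W[i]; print(" len",np.hypot(*d[:2]).round(4),"ang",np.degrees(np.arctan2(d[1],d[0])).round(1))
for n,p,z in(("vial",(458/1.4,251/1.4),.052),("tin",(545/1.4,281/1.4),.022),("platemid?",(288/1.4,285/1.4),.04)): print(n,ray(f,*p,z).round(3))
print("scene tall end/low end",ray(g,387/1.4,376/1.4,0).round(3),ray(g,432/1.4,376/1.4,0).round(3))
c=np.hstack([cv2.resize(im[170:240,170:280],None,fx=4.5,fy=4.5,interpolation=2),cv2.resize(im[195:265,295:350],None,fx=4.5,fy=4.5,interpolation=2)])
cv2.imwrite("pics/crop.png",c)
```

```text
block 384.5 [[310.20001220703125, 235.8000030517578], [331.79998779296875, 206.39999389648438], [341.29998779296875, 213.39999389648438], [319.79998779296875, 242.8000030517578]] 
 [[0.4366, -0.2124, 0.018], [0.5068, -0.2704, 0.018], [0.4879, -0.2926, 0.018], [0.4181, -0.2345, 0.018]] c [ 0.4624 -0.2525  0.018 ]
 len 0.0911 ang -39.6
 len 0.0291 ang -130.5
bed 583.0 [[206.0, 197.89999389648438], [260.6000061035156, 184.5], [263.3999938964844, 195.6999969482422], [208.6999969482422, 209.10000610351562]] 
 [[0.5452, 0.0388, 0.023], [0.5715, -0.0977, 0.023], [0.5426, -0.1031, 0.023], [0.5166, 0.0328, 0.023]] c [ 0.5439 -0.0323  0.023 ]
 len 0.139 ang -79.1
 len 0.0294 ang -169.4
vial [ 0.568 -0.261  0.052]
tin [ 0.512 -0.413  0.022]
platemid? [0.527 0.038 0.04 ]
scene tall end/low end [ 0.433 -0.244  0.   ] [ 0.48  -0.285  0.   ]
```

View pics/crop.png

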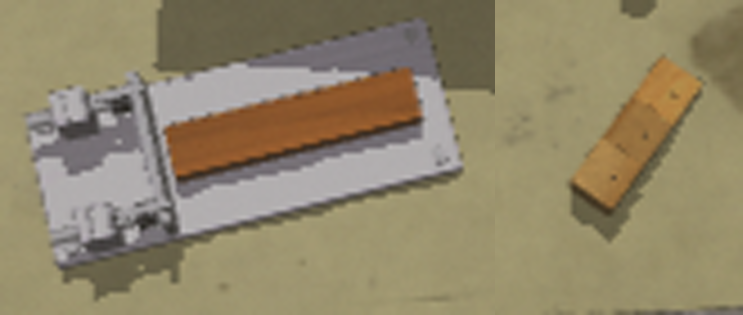

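The measured lengths match the given ones (bed 139×29, block 91×29). The block's tall end faces 140.4° and the jig pushes at 100.9°. I will grip 24 mm from the block's centre towards its tall end, at about (0.444, −0.237), with a tool turn of −20°.

Emit:
play_rows --series '[[[0.026,-0.042,0,0,0,-2,1],[0.026,-0.042,0,0,0,-2,1],[0.026,-0.042,0,0,0,-2,1],[0.026,-0.042,0,0,0,-2,1],[0.026,-0.042,0,0,0,-2,1],[0.026,-0.042,0,0,0,-2,1],[0.026,-0.042,0,0,0,-2,1],[0.026,-0.042,0,0,0,-2,1],[0.026,-0.042,0,0,0,-2,1],[0.026,-0.042,0,0,0,-2,1]]]'

```text
time: 1.1
tool_pos: [0.4693, 0.1671, 0.231]
tool_rot: [-0.0, 0.339, 0.941, 0.0]
contact_force: [1.4, 0.3, 0.4]
gripper_width: 1.001
grasp_force: 0.0
```

Emit:
play_rows --series '[[[-0.0025,-0.0405,-0.008,0,0,0,1],[-0.0025,-0.0405,-0.008,0,0,0,1],[-0.0025,-0.0405,-0.008,0,0,0,1],[-0.0025,-0.0405,-0.008,0,0,0,1],[-0.0025,-0.0405,-0.008,0,0,0,1],[-0.0025,-0.0405,-0.008,0,0,0,1],[-0.0025,-0.0405,-0.008,0,0,0,1],[-0.0025,-0.0405,-0.008,0,0,0,1],[-0.0025,-0.0405,-0.008,0,0,0,1],[0,0,0,0,0,0,1]]]'

```text
time: 2.1
tool_pos: [0.4449, -0.1988, 0.1577]
tool_rot: [-0.001, 0.341, 0.94, -0.0]
contact_force: [-0.2, 0.7, 0.6]
gripper_width: 0.998
grasp_force: 0.0
```

Emit:
play_rows --series '[[[0,-0.019,-0.02,0,0,0,1],[-0.001,-0.019,-0.02,0,0,0,1],[0,0,-0.03,0,0,0,1],[0,0,-0.02,0,0,0,1],[0,0,0,0,0,0,1],[0,0,0,0,0,0,1]]]'

```text
time: 2.7
tool_pos: [0.4454, -0.2329, 0.0693]
tool_rot: [-0.0, 0.338, 0.941, 0.0]
contact_force: [0.8, -0.2, 0.3]
gripper_width: 0.998
grasp_force: 0.0
```

Run:
```python
from h import *
c=[]
for n,P in(("top",(.45,-.24,.03)),("scene",(.45,-.24,.03))):
    f=manip.grab_frame(n); u,v=proj(f,P).astype(int); c.append(cv2.resize(np.array(f["frame"])[v-45:v+45,u-45:u+45],(390,390),interpolation=2))
cv2.imwrite("pics/c2.png",np.hstack(c)); print(manip.state()["tool_pos"])
```

```text
[ 0.4464306  -0.23375303  0.07094694]
```

View pics/c2.png

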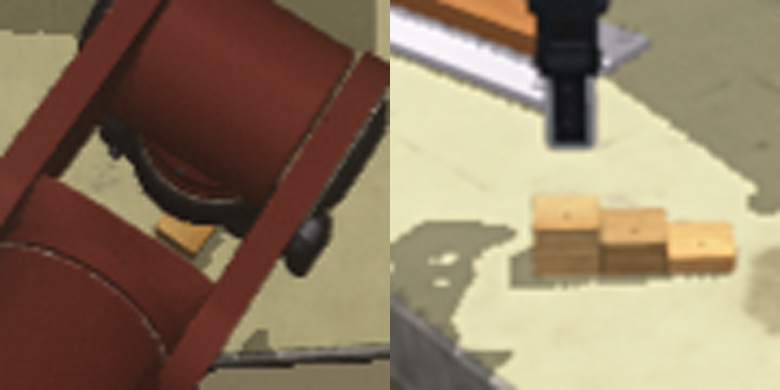

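The scene crop shows the finger (548–595) above the tall step (533–600), with the jaws straddling the width. I go down and close.

Emit:
play_rows --series '[[[0,0,-0.025,0,0,0,1],[0,0,-0.025,0,0,0,1],[0,0,-0.016,0,0,0,1],[0,0,0,0,0,0,1],[0,0,0,0,0,0,0.2],[0,0,0,0,0,0,0],[0,0,0,0,0,0,0],[0,0,0,0,0,0,0],[0,0,0,0,0,0,0],[0,0,0,0,0,0,0]]]'

```text
time: 3.8
tool_pos: [0.4464, -0.2342, 0.0047]
tool_rot: [0.001, 0.338, 0.941, -0.0]
contact_force: [-0.0, -0.1, 6.6]
gripper_width: 0.314
grasp_force: 60.4
```

Emit:
play_rows --series '[[[0,0,0.02,0,0,0,0],[0,0,0.03,0,0,0,0],[0,0,0.03,0,0,0,0],[0,0,0.02,0,0,0,0],[0,0,0,0,0,0,0],[0,0,0,0,0,0,0],[0,0,0,0,0,0,0]]]'

```text
time: 4.5
tool_pos: [0.4442, -0.2326, 0.1012]
tool_rot: [-0.002, 0.338, 0.941, 0.0]
contact_force: [0.7, 0.3, -0.3]
gripper_width: 0.314
grasp_force: 59.7
```

Run:
```python
from h import *
f=manip.grab_frame("scene"); s=manip.state(); print(s["tool_pos"],s["tool_rot"],s["contact_force"],s["gripper_width"])
u,v=proj(f,s["tool_pos"]).astype(int); cv2.imwrite("pics/c3.png",cv2.resize(np.array(f["frame"])[v-60:v+40,u-60:u+60],(720,600),interpolation=2)); print(u,v)
```

```text
[ 0.44423639 -0.2326314   0.10117474] [-1.75761052e-03  3.38148166e-01  9.41091094e-01  5.29882535e-04] [ 0.35609769 -0.30909585 -1.06501645] 0.31352459651873854
275 218
```

View pics/c3.png

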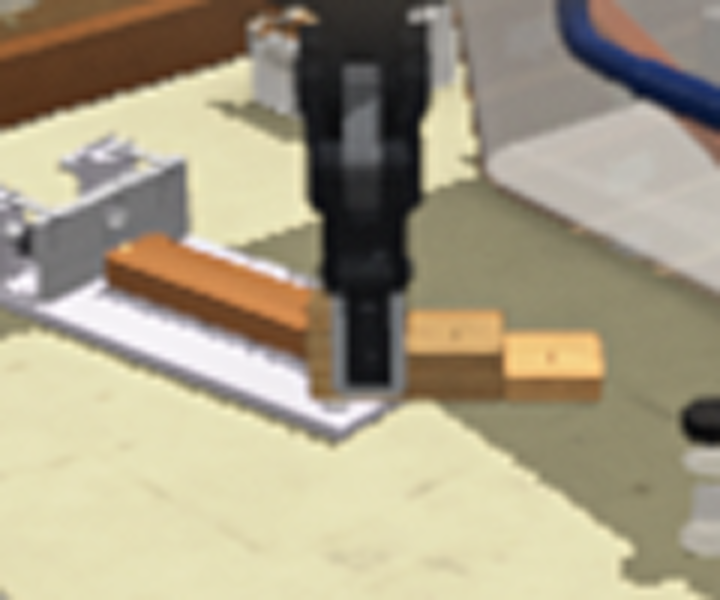

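The block hangs level, spanning 310–602, with the finger centred at 368. So the tall end is about 18 mm ahead of the grip. Now I turn and carry it over the bed, stopping 20 mm short of the plate.

Emit:
play_rows --series '[[[0.0092,0.0237,0,0,0,-3.96,0],[0.0092,0.0237,0,0,0,-3.96,0],[0.0092,0.0237,0,0,0,-3.96,0],[0.0092,0.0237,0,0,0,-3.96,0],[0.0092,0.0237,0,0,0,-3.96,0],[0.0092,0.0237,0,0,0,-3.96,0],[0.0092,0.0237,0,0,0,-3.96,0],[0.0092,0.0237,0,0,0,-3.96,0],[0.0092,0.0237,0,0,0,-3.96,0],[0.0092,0.0237,0,0,0,-3.96,0]]]'

```text
time: 5.55
tool_pos: [0.5367, 0.0047, 0.1015]
tool_rot: [-0.001, 0.638, 0.77, -0.001]
contact_force: [0.6, -0.2, -0.9]
gripper_width: 0.314
grasp_force: 59.7
```

Emit:
play_rows --series '[[[0,0,-0.02,0,0,0,0],[0,0,-0.02,0,0,0,0],[0,0,-0.02,0,0,0,0],[0,0,0,0,0,0,0],[0,0,0,0,0,0,0],[0,0,0,0,0,0,0]]]'

```text
time: 6.15
tool_pos: [0.538, 0.0034, 0.0441]
tool_rot: [0.001, 0.637, 0.771, 0.0]
contact_force: [-0.4, -0.9, -0.4]
gripper_width: 0.314
grasp_force: 59.7
```

Run:
```python
from h import *
P=[];c=[]
for n in("scene","top"):
    f=manip.grab_frame(n); s=manip.state(); P.append(s["tool_pos"])
    u,v=proj(f,(.54,0,.03)).astype(int); c.append(cv2.resize(np.array(f["frame"])[v-40:v+40,u-40:u+40],(400,400),interpolation=2)); print(u,v)
print(P,s["tool_rot"],s["contact_force"])
a=2*np.degrees(np.arctan2(s["tool_rot"][2],s["tool_rot"][1]))-90; p=np.mean(P,0)
u=np.array([-.189,.982]); d=p[:2]-[.5439,-.0323]; print("yaw",a,"jig x",d@u-.03,"jig y",u[0]*d[1]-u[1]*d[0])
cv2.imwrite("pics/c4.png",np.hstack(c))
```

```text
246 198
221 198
[array([0.53824958, 0.00335438, 0.04442858]), array([0.53834381, 0.00334793, 0.04457567])] [9.47220979e-04 6.36973129e-01 7.70885210e-01 5.73950539e-04] [-0.27079564 -0.06847635  0.91735636]
yaw 10.866978237521266 jig x 0.006068459052925475 jig y -0.0012356182878947722
```

View pics/c4.png

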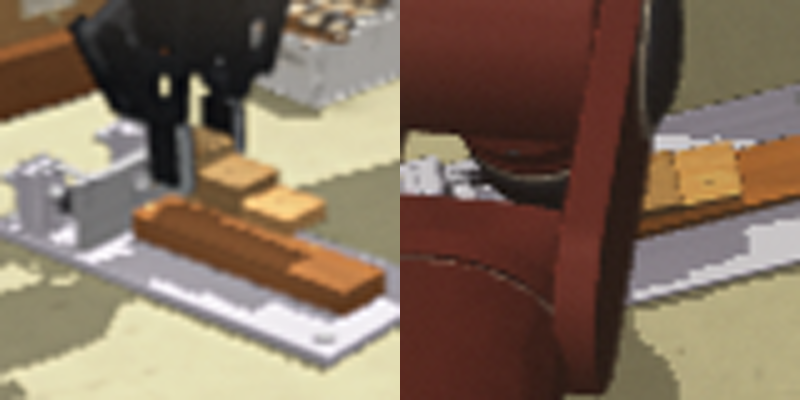

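The block hangs over the bed, in line with it. In the top crop its low end is at (742, 168) on the bed. I lower nearly to the bed and measure the lateral fit.

Emit:
play_rows --series '[[[0,0,-0.01,0,0,0,0],[0,0,-0.005,0,0,0,0],[0,0,0,0,0,0,0],[0,0,0,0,0,0,0]]]'

```text
time: 6.65
tool_pos: [0.5371, 0.0036, 0.0279]
tool_rot: [-0.0, 0.637, 0.771, -0.0]
contact_force: [0.1, 0.2, -0.2]
gripper_width: 0.314
grasp_force: 59.8
```

Run:
```python
from h import *
f=manip.grab_frame("top"); s=manip.state(); print(s["tool_pos"],s["contact_force"])
im=np.array(f["frame"]); hsv=cv2.cvtColor(im,cv2.COLOR_BGR2HSV)
u0=np.array([-.189,.982]);o=np.array([.5439,-.0323])
# lateral profile across the jig at several jig x: at low-step height z=.034
for z,xs in((.034,(-.050,-.045,-.04,-.035,-.03)),(.023,(-.09,-.08,-.07))):
  for x in xs:
    ys=np.arange(-.03,.0301,.001); pts=np.array([proj(f,[*(o+u0*(x+.03)+np.array([-u0[1],u0[0]])*y),z]) for y in ys],np.float32)
    v=cv2.remap(im,pts[:,:1],pts[:,1:],cv2.INTER_LINEAR).reshape(-1,3).astype(int); print(z,x,"G:",*v[::2,1])
u,v=proj(f,(.55,-.03,.03)).astype(int); cv2.imwrite("pics/c5.png",cv2.resize(im[v-30:v+30,u-20:u+50],(700,600),interpolation=2)); print(u,v)
```

```text
[0.53709593 0.00355826 0.0279059 ] [ 0.21929956  0.02071462 -0.14969143]
0.034 -0.05 G: 122 125 124 122 148 194 195 196 181 156 142 143 145 146 145 148 148 136 120 148 151 150 132 58 48 77 115 126 126 127 127
0.034 -0.045 G: 123 124 145 181 192 195 196 194 185 148 141 147 149 145 143 146 157 152 151 151 151 156 109 68 54 80 114 125 126 126 128
0.034 -0.04 G: 121 128 180 195 195 195 196 195 181 155 145 146 146 145 145 148 151 150 148 150 150 148 123 61 49 77 114 126 126 127 128
0.034 -0.035 G: 70 133 190 195 195 195 195 186 130 123 116 108 102 97 113 126 122 109 106 109 113 121 81 52 53 79 114 125 125 125 126
0.034 -0.03 G: 41 54 77 113 139 153 173 159 134 119 129 130 130 130 128 128 128 129 132 127 126 97 52 56 49 82 124 127 125 126 129
0.023 -0.09 G: 125 123 120 122 123 123 117 91 91 97 99 101 101 99 97 97 95 94 92 92 101 103 83 55 96 118 125 134 180 196 197
0.023 -0.08 G: 125 124 121 122 123 123 119 92 92 96 99 100 101 99 96 95 95 95 95 98 102 102 85 52 96 118 124 134 186 196 196
0.023 -0.07 G: 126 124 121 123 124 149 189 133 106 96 99 100 98 96 94 94 94 95 98 100 103 100 84 51 96 119 125 132 185 197 197
233 193
```

View pics/c5.png

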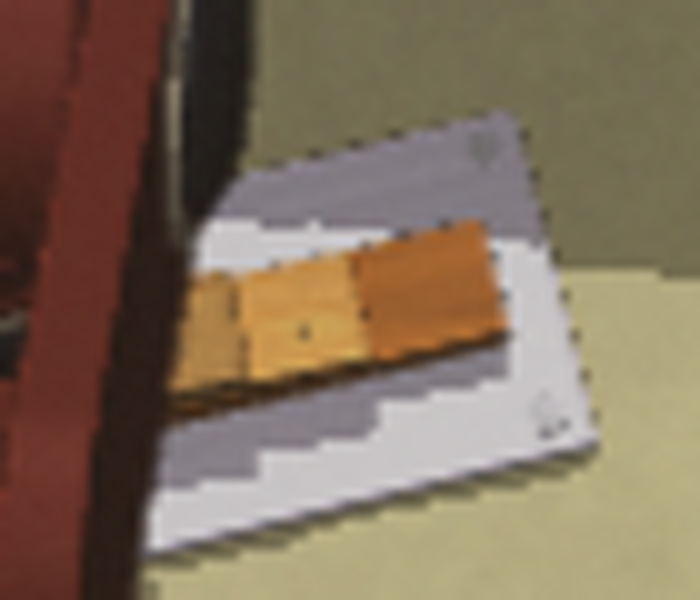

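The block's centre line is within about 1.5 mm of the bed's and the yaw matches. I lower to touch, then advance towards the plate.

Emit:
play_rows --series '[[[0,0,-0.001,0,0,0,0],[0,0,-0.001,0,0,0,0],[0,0,0,0,0,0,0],[0,0,0,0,0,0,0]]]'

```text
time: 7.1
tool_pos: [0.5377, 0.0036, 0.0277]
tool_rot: [-0.0, 0.637, 0.771, -0.0]
contact_force: [-3.1, 0.1, 8.6]
gripper_width: 0.314
grasp_force: 61.1
```

Emit:
play_rows --series '[[[-0.0008,0.004,0,0,0,0,0],[-0.0008,0.004,0,0,0,0,0],[-0.0008,0.004,0,0,0,0,0],[0,0,0,0,0,0,0],[0,0,0,0,0,0,0],[0,0,0,0,0,0,0]]]'

```text
time: 7.7
tool_pos: [0.5364, 0.0155, 0.0278]
tool_rot: [0.001, 0.637, 0.771, 0.001]
contact_force: [0.4, -1.6, 6.0]
gripper_width: 0.314
grasp_force: 60.3
```

Emit:
play_rows --series '[[[-0.0008,0.004,0.0005,0,0,0,0],[-0.0004,0.002,0,0,0,0,0],[0,0,0,0,0,0,0],[0,0,0,0,0,0,0],[0,0,0,0,0,0,0]]]'

```text
time: 8.2
tool_pos: [0.5347, 0.0216, 0.0277]
tool_rot: [0.001, 0.637, 0.771, 0.0]
contact_force: [0.9, -1.3, 6.4]
gripper_width: 0.312
grasp_force: 60.3
```

Emit:
play_rows --series '[[[-0.0004,0.002,0,0,0,0,0],[0,0,0,0,0,0,0],[0,0,0,0,0,0,0],[0,0,0,0,0,0,0]]]'

```text
time: 8.6
tool_pos: [0.5343, 0.0235, 0.0277]
tool_rot: [0.001, 0.637, 0.771, 0.0]
contact_force: [0.9, -1.3, 5.8]
gripper_width: 0.314
grasp_force: 60.3
```

Emit:
play_rows --series '[[[-0.0004,0.002,0.0005,0,0,0,0],[0,0,0,0,0,0,0],[0,0,0,0,0,0,0],[0,0,0,0,0,0,0]]]'

```text
time: 9.0
tool_pos: [0.5336, 0.0256, 0.0277]
tool_rot: [0.001, 0.637, 0.771, 0.0]
contact_force: [2.2, -1.7, 4.6]
gripper_width: 0.313
grasp_force: 60.1
```

Emit:
play_rows --series '[[[-0.0004,0.002,0,0,0,0,0],[0,0,0,0,0,0,0],[0,0,0,0,0,0,0],[0,0,0,0,0,0,0]]]'

```text
time: 9.4
tool_pos: [0.5333, 0.0271, 0.0277]
tool_rot: [0.001, 0.637, 0.771, 0.0]
contact_force: [2.8, -3.3, 4.8]
gripper_width: 0.32
grasp_force: 60.2
```

Emit:
play_rows --series '[[[-0.0004,0.002,0,0,0,0,0],[0,0,0,0,0,0,0],[0,0,0,0,0,0,0],[0,0,0,0,0,0,0]]]'

```text
time: 9.8
tool_pos: [0.5329, 0.0288, 0.0277]
tool_rot: [0.001, 0.637, 0.771, -0.0]
contact_force: [2.9, -4.7, 4.5]
gripper_width: 0.314
grasp_force: 60.2
```

Emit:
play_rows --series '[[[-0.0004,0.002,0,0,0,0,0],[0,0,0,0,0,0,0],[0,0,0,0,0,0,0],[0,0,0,0,0,0,0]]]'

```text
time: 10.2
tool_pos: [0.5326, 0.0305, 0.0277]
tool_rot: [0.001, 0.637, 0.771, -0.0]
contact_force: [3.3, -7.1, 4.7]
gripper_width: 0.312
grasp_force: 60.1
```

Run:
```python
from h import *
f=manip.grab_frame("scene"); s=manip.state(); print(s["tool_pos"],s["contact_force"])
im=np.array(f["frame"])
u,v=proj(f,(.53,.04,.03)).astype(int); a=cv2.resize(im[v-30:v+30,u-35:u+35],(700,600),interpolation=2); cv2.imwrite("pics/c6.png",a)
```

```text
[0.53260471 0.03046938 0.0277339 ] [ 3.65667215 -5.26980146  4.9536888 ]
```

View pics/c6.png

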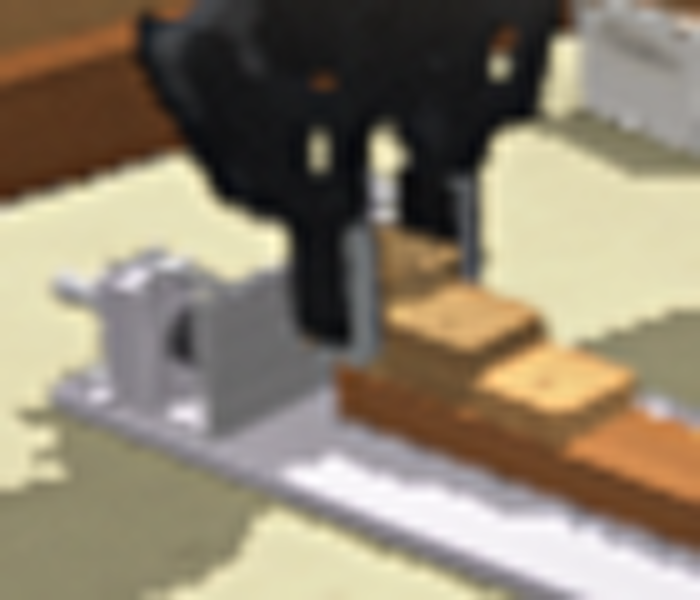

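The scene crop shows the block flat and in line on the bed, with the plate pushed back. About 5 N is acting on the plate, so I add 2 mm and hold.

Emit:
play_rows --series '[[[-0.0004,0.002,0,0,0,0,0],[0,0,0,0,0,0,0],[0,0,0,0,0,0,0],[0,0,0,0,0,0,0],[0,0,0,0,0,0,0],[0,0,0,0,0,0,0]]]'

```text
time: 10.85
tool_pos: [0.5323, 0.0321, 0.0278]
tool_rot: [0.002, 0.637, 0.771, -0.0]
contact_force: [4.3, -7.0, 2.7]
gripper_width: 0.314
grasp_force: 60.0
```

Run:
```python
from h import *
F=[];P=[]
for i in range(10):
    f=manip.grab_frame("scene"); s=manip.state(); F.append(s["contact_force"]);P.append(s["tool_pos"])
print(np.mean(F,0),np.std(F,0),np.mean(P,0)); u=np.array([-.189,.982,0]); print(-np.mean(F,0)@u)
# plate shift: compare plate/pointer pixels with the initial picture
import pickle
g=pickle.load(open("scene.pkl","rb")); a=np.array(g["frame"]);b=np.array(f["frame"])
U,V=proj(f,(.51,.06,.046)).astype(int)
cv2.imwrite("pics/c7.png",np.hstack([cv2.resize(x[V-20:V+25,U-25:U+20],(400,400),interpolation=2) for x in(a,b)])); print(U,V)
```

```text
[ 3.87122748 -7.66552047  3.72471438] [0.49710722 0.46960435 0.5551578 ] [0.53229922 0.03213982 0.02773044]
8.25920309611064
222 188
```

View pics/c7.png

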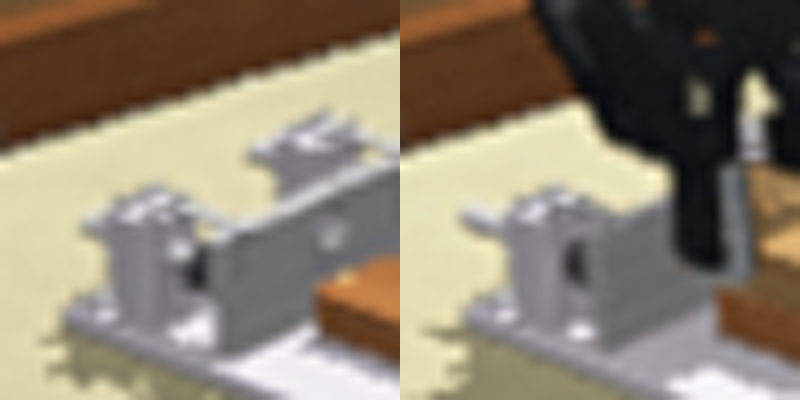

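The plate's edge has moved from 215 to 195 px, roughly 6 mm. The measured 8.3 N less about 1.5 N of bed friction gives about 7 N. I hold for two more seconds.

Emit:
play_rows --series '[[[0,0,0,0,0,0,0],[0,0,0,0,0,0,0],[0,0,0,0,0,0,0],[0,0,0,0,0,0,0],[0,0,0,0,0,0,0],[0,0,0,0,0,0,0],[0,0,0,0,0,0,0],[0,0,0,0,0,0,0],[0,0,0,0,0,0,0],[0,0,0,0,0,0,0]]]'

```text
time: 12.35
tool_pos: [0.5323, 0.0321, 0.0277]
tool_rot: [0.002, 0.637, 0.771, -0.0]
contact_force: [3.7, -7.4, 3.5]
gripper_width: 0.317
grasp_force: 60.0
```

Emit:
play_rows --series '[[[0,0,0,0,0,0,0],[0,0,0,0,0,0,0],[0,0,0,0,0,0,0],[0,0,0,0,0,0,0],[0,0,0,0,0,0,0],[0,0,0,0,0,0,0],[0,0,0,0,0,0,0],[0,0,0,0,0,0,0],[0,0,0,0,0,0,0],[0,0,0,0,0,0,0]]]'

```text
time: 13.35
tool_pos: [0.5323, 0.0322, 0.0277]
tool_rot: [0.002, 0.637, 0.771, -0.0]
contact_force: [3.5, -7.9, 3.7]
gripper_width: 0.318
grasp_force: 60.0
```

```bash
python3 -c "
from plant import manip
print(manip.job_done())"
```

```text
the job is handed in; nothing more can be done
None
```

The job is handed in (verdict not shown): the arm still grips the block flat and in line on the bed, tall end pressed on the stop plate with an estimated 7 N (6–7 mm of give), held over two seconds, and the tin and vial were not touched.

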